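# Find the loose jar cap and tag it

## Robot

A 6-joint arm with a two-finger parallel gripper is mounted at the origin on the work surface. World frame = base frame: x ahead of the robot, y to its left, z up, the work surface at z = 0. Lengths are in mm, angles in rad, forces in N, time in s.
With the tool pointing down it reaches from about 300 to 875 mm from the base axis. Payload 4.2 kg.
Tool frame: the origin (TCP) lies midway between the tips of the shut fingers; the grasp point (between the pads) lies behind it (manip.grip_depth is the y of the grasp point in the tool frame, in mm); y points along the fingers, x is the direction in which the jaws open and shut, and the axes are right-handed (so a half turn about y gives the same grasp; the last joint's range is limited). The gripper opens to 85 mm and grips with 20 to 120 N. Pads are 22 mm wide; open, the fingers measure 114 mm over their backs; the gripper's body (76 mm by 85 mm) begins 54 mm behind the grasp point. The pads swing forward as they close: fully open they stand 13 mm farther back than shut.
Start: joints at [-1.123, 0.32, 1.565, -0, 1.257, -0.02], TCP at [259.286, -513.237, 231.338] pointing down, gripper open.
Joint ranges: [-3.11, 3.11], [-0.84, 2.01], [0.21, 2.61], [-1.34, 4.49], [0.05, 2.63], [-2.56, 2.56]. Speed limits (rad/s): [2.57, 2.57, 3.14, 3.14, 3.14, 3.14].

## Interface

Orientations are given as a unit quaternion [x, y, z, w].
In Python, from station import manip gives the robot as it stands.
- The arm moves only by the shell command python3 -m jog 'ROWS' [FORCE]. ROWS is JSON, a list of rows, each a list of 7 numbers: the opening, from -1 (shut) to 1 (fully open), then the shift along the world's x, y, z each as a share of 0.025 m, from -1 to 1, then the turn, a rotation vector about the world's x, y, z each as a share of 10 degrees, from -1 to 1. In form: [[claw, dx, dy, dz, rx, ry, rz], ...]. A call has 1 to 5 rows; each row shifts and turns the commanded pose from where the row before left it; what a row does not reach is not made up. A row lasts 1/8 s, in which the tool goes at most 62.5 mm and 10.7 degrees, less where a joint would pass 70% of its speed; a pose out of reach is approached as far as the arm can. A call with a number of a shift or a turn outside -1 to 1 is refused whole. A call with a gripper value outside its range is refused whole. The fingers move at their own pace and stop on an object; FORCE is the grip in N (left out, the last holds). Time passes only in rows, so rows that do not move let the fingers close. It gives the time, the measured TCP pose, the force and the opening at its end, in the units of the state.
- manip.get_obs(): the state, without advancing time (a new reading comes with each control period).
- manip.snapshot(name): name is "scene" or "top"; returns (picture, depth): 480x640x3 uint8, red, green, blue; 480x640 float32, mm along the optical axis (not along the pixel's ray), 0 where there is no reading.
- manip.camera_model(name): a dict with "K" (3x3 intrinsics, pixels), "origin" and "attitude" of the camera in the world. Camera axes: x right, y up, looking along -z (the intrinsics and any distortion apply to the point x, -y, -z); pixel columns grow to the right and rows downward; lengths in mm; the calibration is good to about 2 mm. A picture is of the moment at which its call begins. camera_model takes no time and is no camera call.
- manip.finish_job(): hands the job in, once; it reports no verdict.
The state is a dict: "clock": time; "joint_positions": joint angles; "dq": joint speeds; "effort": joint torques, N m; "tcp_pos": TCP position; "tcp_rot": TCP orientation; "contact_force": force on the tool from outside, world axes, zero at the start; "ft_torque": the same for the moment, N m; "gripper_width": finger opening in mm.
Only numpy, scipy, OpenCV 4.12 (cv2) and the standard library are available. Lean on these libraries where they do the work, as an engineer would, in place of code of your own. Each camera call takes 0.05 s, during which the arm holds its last target.

## Task

One of the three jars has a cap that was not done up. Try the caps one at a time with a careful twist: stop as soon as a cap resists, before its jar is wrenched round in the rubber nest; when you find the one that gives easily, turn it about an eighth of a turn to be sure and leave it so. Then take the metal ring off its stand and put it over that cap so that it lies flat on the jar's shoulder, let go, and leave everything else where it is.

Things in the scene. Friction and masses are not known exactly. Their poses are not given: they have to be found in the camera images.
- cap_a: White ribbed screw cap of one of three like jars, 36 mm diameter, 22 mm high. Origin: centre of its underside, 52 mm above the bench, 2 mm above the jar's shoulder; z up along the axis it turns about, x to the grey line moulded on its top. It turns in place, 2 rad or more each way, without rising. Like cap_b and cap_c it may be the loose one: exactly one of the three is.
- edge_a (a point): Small grey pip on the rim of the jar's shoulder under cap_a, 28 mm from the axis, 50 mm above the bench. Jar: amber, 60 mm diameter, flat shoulder 50 mm above the bench, in a grey nest screwed to the bench, 88 mm diameter, 10 mm high. The nest's rubber holds the jar in place but lets it twist, springing back: 0.5 rad per N m. Over 0.15 rad (0.3 N m, pip 4.2 mm) strains it.
- mark_a (a point): End of the moulded grey line on top of cap_a: 17 mm from the cap's axis, at the height of its top. Its direction at the start is arbitrary and says nothing about tightness.
- cap_b: White ribbed screw cap; sizes and frame as cap_a. All three behave so: the loose cap gives at about 0.08 N m and turns on at that; a tight cap does not turn on its jar at all (it holds over 1 N m), jar and cap twist together in the nest. They look alike; at which place the loose one stands changes from start to start.
- edge_b (a point): Pip on the jar's shoulder under cap_b; jar, nest and rubber as told for edge_a.
- mark_b (a point): End of the moulded grey line on top of cap_b: 17 mm from the cap's axis, at the height of its top. Its direction at the start is arbitrary and says nothing about tightness.
- cap_c: White ribbed screw cap; sizes and frame as cap_a, behaviour as told for cap_b.
- edge_c (a point): Pip on the jar's shoulder under cap_c; jar, nest and rubber as told for edge_a.
- mark_c (a point): End of the moulded grey line on top of cap_c: 17 mm from the cap's axis, at the height of its top. Its direction at the start is arbitrary and says nothing about tightness.
- ring: Loose plain aluminium tag ring, 62 mm outer and 46 mm inner diameter, 14 mm high, 24 to 45 g, lying flat on its stand. Origin: centre of its underside; z up.
- stand: Fixed dark steel pedestal that carries the ring 45 mm above the bench. Origin: centre of its foot on the bench. Foot 68 mm diameter and 6 mm high; round top plate 54 mm diameter, so that the ring overhangs it by 4 mm all round; a low boss, 32 mm diameter and 5 mm high, stands up inside the ring. Bare 20 mm post between foot and plate.
- lid1: Blue screw lid lying on the bench, 42 mm diameter, 12 mm high; a bystander, to be left alone. Origin: centre of its underside.
- oring: Black rubber ring lying on the bench, 40 mm diameter, 6 mm high; a bystander, to be left alone. Origin: centre of its underside.
- driver: Screwdriver lying on the bench behind the jars; a bystander, to be left alone. Origin: under its middle.
- wash: Blue bottle standing, 52 mm diameter, 120 mm high; a bystander, to be left alone. Origin: centre of its underside.
- pipette: Grey and white hand pipette lying behind the jars, 225 mm long; a bystander, to be left alone. Origin: centre of its underside.
- dish: Small white dish, 70 mm diameter, 22 mm high; a bystander, to be left alone. Origin: centre of its underside.
- tipbox: Green box of pipette tips, 85 x 120 mm, 50 mm high; a bystander, to be left alone. Origin: centre of its underside.
Mind the look-alikes: they are no part of the job. Leave any purple or yellow look-alike of the part that bears cap_b alone.

How it is judged (in metres and radians):
On the way, in this order (a step that is already met when the one before it is completed fails the run):
1. the loose cap has been turned by at least 27 degrees (its mark has moved 8 mm) (distance of any of mark_a, mark_b, mark_c from where it was at the start of the episode above 0.008 m), for 0.2 s.
2. the ring lies flat on the shoulder of the jar with that turned cap, around the cap (((distance of mark_a from where it was at the start of the episode above 0.008 m and horizontal distance between ring and cap_a below 0.009 m and z of ring in the frame of cap_a between -0.006 and 0.002 m and angle between ring's own z axis and vertical below 0.12 rad) or (distance of mark_b from where it was at the start of the episode above 0.008 m and horizontal distance between ring and cap_b below 0.009 m and z of ring in the frame of cap_b between -0.006 and 0.002 m and angle between ring's own z axis and vertical below 0.12 rad) or (distance of mark_c from where it was at the start of the episode above 0.008 m and horizontal distance between ring and cap_c below 0.009 m and z of ring in the frame of cap_c between -0.006 and 0.002 m and angle between ring's own z axis and vertical below 0.12 rad))), for 0.2 s.
At the end, for the whole second after the job is handed in: The ring lies flat (within 7 degrees), at rest and released on the shoulder of the jar with the loose cap, around that cap (centres within 9 mm; ring's underside at most 6 mm below or 2 mm above the cap's); the loose cap stays turned by 27 degrees (8 mm at its mark) or more (((distance of mark_a from where it was at the start of the episode above 0.008 m and horizontal distance between ring and cap_a below 0.009 m and z of ring in the frame of cap_a between -0.006 and 0.002 m and angle between ring's own z axis and vertical below 0.12 rad) or (distance of mark_b from where it was at the start of the episode above 0.008 m and horizontal distance between ring and cap_b below 0.009 m and z of ring in the frame of cap_b between -0.006 and 0.002 m and angle between ring's own z axis and vertical below 0.12 rad) or (distance of mark_c from where it was at the start of the episode above 0.008 m and horizontal distance between ring and cap_c below 0.009 m and z of ring in the frame of cap_c between -0.006 and 0.002 m and angle between ring's own z axis and vertical below 0.12 rad)) and linear speed of ring below 0.02 m/s and contact force between the fingers and ring below 0.1 N); the robot touches nothing.
It fails at once if a jar is twisted in its nest by more than 8.6 degrees (4.2 mm at its pip), as by 0.3 N m (distance of any of edge_a, edge_b, edge_c from where it was at the start of the episode above 0.0042 m).
It fails at once if a bystander is moved by more than 30 mm (distance of any of lid1, oring, driver, wash, pipette, dish, tipbox from where it was at the start of the episode above 0.03 m).
It also fails if it takes over 64 s, if anything falls off the work surface, if the arm or the gripper's body presses on something with over 40 N, if the wrist force passes 120 N, or if a joint passes its speed limit or range.

## Working session

There is one attempt and no reset: what is moved stays moved. The work goes in short steps, Python scripts to look and compute and a shell command to move; the robot and the scene stay as the last step left them, time stands still between calls to the robot, and variables do not carry over. Pictures are saved under pics/ and viewed, and the job is handed in when it is done.

```bash
ls; mkdir -p pics
python3 - <<'E'
from station import manip
import cv2,numpy as np
print(manip.get_obs(), manip.grip_depth)
for n in("scene","top"):
    p,d=manip.snapshot(n); cv2.imwrite(f"pics/{n}0.png",p[:,:,::-1]); np.save(f"pics/{n}0.npy",d); np.save(f"pics/{n}0rgb.npy",p)
    print(n,manip.camera_model(n))
E
```

```text
pics
{'clock': 0.0, 'joint_positions': array([-1.12304317e+00,  3.20297180e-01,  1.56565980e+00, -1.61207717e-05,
        1.25740797e+00, -2.00075217e-02]), 'dq': array([-0.00112866,  0.00098283, -0.00045586,  0.00020797, -0.00027526,
       -0.00142935]), 'effort': array([-2.28640769e-03, -4.15534008e+01, -2.34164393e+01, -3.08024300e-04,
        8.23955925e-03, -1.18241792e-05]), 'tcp_pos': array([ 259.04922442, -512.81224545,  230.4866941 ]), 'tcp_rot': array([-0.6019305 ,  0.37103855, -0.36997864,  0.60259926]), 'contact_force': array([0.81188175, 1.07344254, 0.78183534]), 'ft_torque': array([-0.03089071,  0.01639017,  0.02697591]), 'gripper_width': 85.37459696768667} -18.700000000000003
scene {'K': array([[434.35276615,   0.        , 322.15830043],
       [  0.        , 434.35276615, 234.45827215],
       [  0.        ,   0.        ,   1.        ]]), 'origin': array([1254.37594042,   50.66263748,  723.77582705]), 'attitude': array([0.26846757, 0.2842445 , 0.65737822, 0.6441926 ])}
top {'K': array([[572.93784317,   0.        , 323.10425785],
       [  0.        , 572.93784317, 242.47725076],
       [  0.        ,   0.        ,   1.        ]]), 'origin': array([ 424.09085905,   23.82834213, 1093.41111752]), 'attitude': array([-0.05869975,  0.05168068,  0.71499709, -0.69473923])}
```

View pics/top0.png

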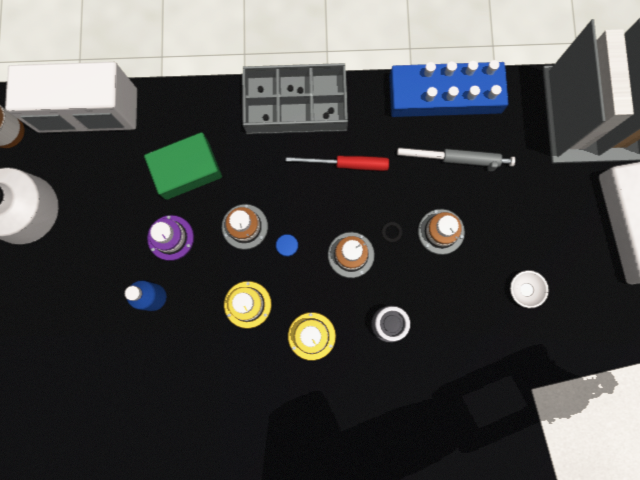

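View pics/scene0.png

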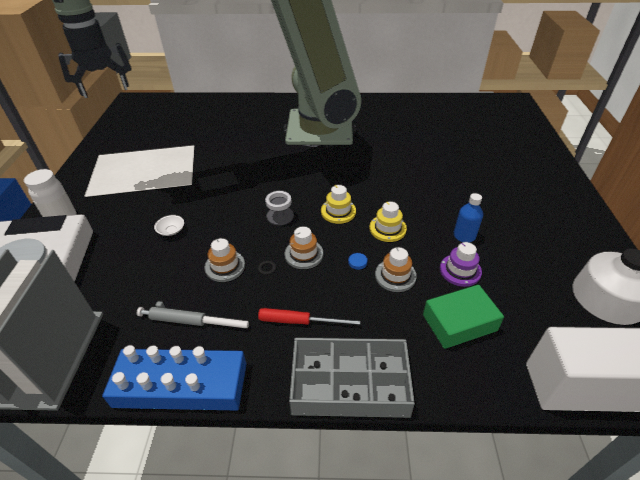

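The top view shows three amber jars in grey nests, with caps at about (240,221), (352,251) and (446,228). The ring on its stand is at (392,323). The yellow jars (244,302) and (311,336) and the purple one (163,234) are look-alikes and will be left alone. Next I'll enlarge that area and measure.

```bash
cat > h.py <<'E'
import numpy as np, cv2
from scipy.spatial.transform import Rotation as R
from station import manip
def ray(n,u,v):
    c=manip.camera_model(n);K=c["K"];Rm=R.from_quat(c["attitude"]).as_matrix()
    d=np.array([(u-K[0,2])/K[0,0],-(v-K[1,2])/K[1,1],-1.]);return c["origin"],Rm@d
def plane(n,u,v,z):
    o,d=ray(n,u,v);return o+d*(z-o[2])/d[2]
def proj(n,P):
    c=manip.camera_model(n);K=c["K"];Rm=R.from_quat(c["attitude"]).as_matrix()
    p=Rm.T@(np.asarray(P,float)-c["origin"]);return np.array([K[0,2]+K[0,0]*p[0]/-p[2],K[1,2]+K[1,1]*(-p[1])/-p[2]])
E
python3 - <<'E'
from h import *
p=np.load("pics/top0rgb.npy")
crop=p[190:355,210:480]
cv2.imwrite("pics/topcrop.png",cv2.resize(crop,None,fx=2.95,fy=2.95,interpolation=cv2.INTER_CUBIC)[:,:,::-1])
s=np.load("pics/scene0rgb.npy")[180:300,190:430]
cv2.imwrite("pics/scenecrop.png",cv2.resize(s,None,fx=3.3,fy=3.3,interpolation=cv2.INTER_CUBIC)[:,:,::-1])
for n in("top","scene"):
    q=np.load(f"pics/{n}0rgb.npy").astype(int); d=np.load(f"pics/{n}0.npy")
    m=((q.min(2)>150)&(q.max(2)-q.min(2)<40)).astype(np.uint8)
    k,l,st,c=cv2.connectedComponentsWithStats(m)
    for i in range(1,k):
        if 60<st[i,4]<900 and 180<c[i,1]<360 and 130<c[i,0]<560:
            print(n,c[i].round(1),st[i].tolist(),plane(n,*c[i],74).round(1))
    for uv in ([(240,221),(352,251),(446,228),(392,323),(311,336)] if n=="top" else []):
        print(uv,d[uv[1],uv[0]])
E
```

```text
top [239.3 219.9] [230, 211, 20, 19, 308] [630.9 182.7  74. ]
top [447.6 225. ] [438, 216, 20, 20, 312] [ 610.1 -193.8   74. ]
top [160.2 231.3] [151, 222, 20, 20, 310] [614.1 326.5  74. ]
top [356.9 262.6] [331, 234, 42, 43, 301] [546.6 -27.7  74. ]
top [442.3 246.8] [421, 237, 41, 16, 187] [ 570.6 -181.8   74. ]
top [351.9 249.7] [342, 240, 21, 20, 314] [570.1 -19.6  74. ]
top [131.8 292.7] [125, 286, 15, 14, 166] [504.4 375.3  74. ]
top [242.3 302.4] [233, 293, 20, 20, 313] [481.5 178.1  74. ]
top [392.2 323.5] [376, 307, 34, 34, 406] [436.9 -85.8  74. ]
top [310.2 335.8] [301, 326, 20, 21, 307] [419.6  58.9  74. ]
(240, 221) 1037.4315
(352, 251) 1028.6343
(446, 228) 1028.9943
(392, 323) 1027.8322
(311, 336) 1007.00665
scene [338.3 189.7] [331, 185, 15, 10, 108] [425.3  59.6  74. ]
scene [278.2 198.9] [266, 191, 25, 16, 143] [461.6 -82.2  74. ]
scene [475.7 196.7] [470, 194, 12, 7, 63] [449.  382.4  74. ]
scene [390.4 206.9] [383, 202, 16, 11, 125] [488.  179.1  74. ]
scene [168.7 224.6] [154, 215, 30, 20, 442] [ 553.8 -317.2   74. ]
scene [302.2 232.2] [294, 227, 17, 12, 155] [574.9 -18.8  74. ]
scene [219.1 244.3] [211, 239, 17, 13, 162] [ 614.  -192.6   74. ]
scene [466.8 248.4] [458, 242, 19, 14, 178] [619.2 325.6  74. ]
scene [398.7 253.8] [390, 248, 18, 13, 184] [636.5 183.2  74. ]
scene [176.8 313.5] [150, 310, 51, 8, 125] [ 792. -235.   74.]
scene [224.8 321.3] [203, 316, 45, 12, 283] [ 807.3 -144.1   74. ]
scene [335.7 320.2] [310, 318, 50, 6, 96] [801.7  54.5  74. ]
scene [151.4 350. ] [146, 346, 12, 9, 80] [ 867.5 -258.3   74. ]
scene [174.5 350.4] [169, 346, 12, 10, 87] [ 867.6 -218.5   74. ]
scene [198. 351.] [193, 347, 11, 9, 82] [ 867.8 -178.2   74. ]
```

View pics/topcrop.png

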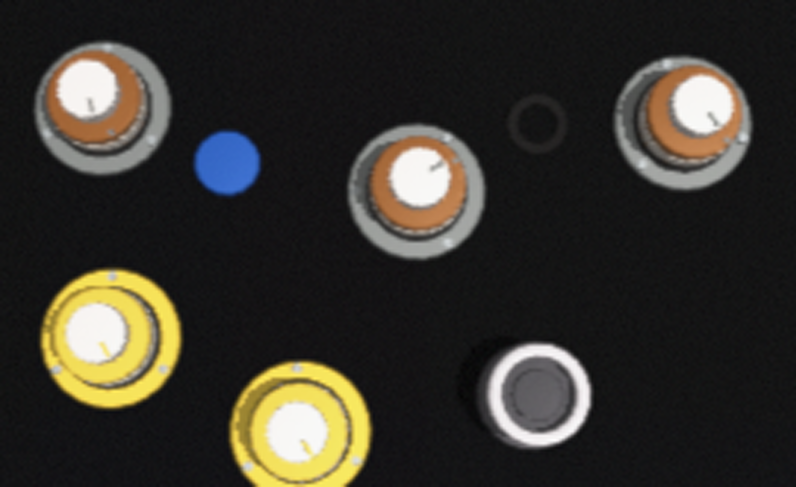

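View pics/scenecrop.png

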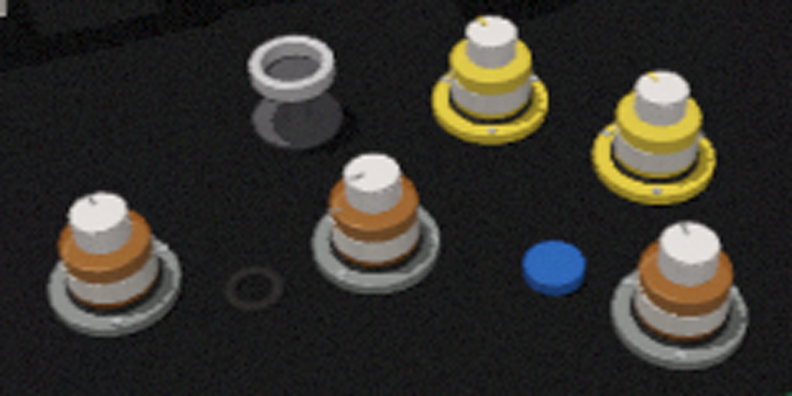

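Run:
```python
from h import *
o=manip.get_obs(); M=R.from_quat(o["tcp_rot"]).as_matrix(); print(M.round(3).tolist())
q=np.load("pics/top0rgb.npy").astype(int)
g=q.min(2)
m=((g>150)&(q.max(2)-q.min(2)<40)).astype(np.uint8)[300:350,370:420]
cs,_=cv2.findContours(m,cv2.RETR_EXTERNAL,cv2.CHAIN_APPROX_NONE)
c=max(cs,key=len); (u,v),r=cv2.minEnclosingCircle(c); e=cv2.fitEllipse(c); print(u+370,v+300,r,e)
print("ring",plane("top",e[0][0]+370,e[0][1]+300,59))
for P in [(631,183,74),(570,-20,74),(610,-194,74),(437,-86,59)]: print(proj("scene",P))
```

```text
[[0.451, -0.001, 0.893], [-0.893, 0.002, 0.451], [-0.002, -1.0, 0.0]]
392.3913040161133 323.3913040161133 17.255273818969727 ((22.345203399658203, 23.41585922241211), (33.18601608276367, 33.70597457885742), 138.6119842529297)
ring [437.28860479 -87.66809632  59.        ]
[398.29909439 251.84929369]
[301.79689803 230.68894657]
[218.78551414 242.99186688]
[278.17628869 197.21124308]
```

```bash
python3 -m jog '[[1,1,1,0,0,0,0],[1,1,1,0,0,0,0],[1,1,1,0,0,0,0],[1,1,1,0,0,0,0],[1,1,1,0,0,0,0]]' 20
```

```text
clock: 0.72
tcp_pos: [384.8, -387.2, 230.9]
tcp_rot: [-0.602, 0.371, -0.37, 0.602]
contact_force: [0.2, -0.1, -0.0]
gripper_width: 85.7
```

```bash
python3 -m jog '[[1,1,0.86,0,0,0,0],[1,1,0.86,0,0,0,0],[1,1,0.86,0,0,0,0],[1,1,0.86,0,0,0,0],[1,1,0.86,0,0,0,0]]' 
python3 -m jog '[[1,1,0.86,-0.8,0,0,0],[1,1,0.86,-0.8,0,0,0],[1,1,0.86,-0.8,0,0,0],[1,1,0.84,-0.8,0,0,0],[1,0,0,0,0,0,0]]'
python3 - <<'E'
from h import *
o=manip.get_obs();print(o["joint_positions"].round(2),o["ft_torque"])
for n in("top","scene"):
    p,d=manip.snapshot(n); cv2.imwrite(f"pics/{n}1.png",p[:,:,::-1])
E
```

```text
clock: 1.35
tcp_pos: [509.8, -279.8, 230.8]
tcp_rot: [0.602, -0.371, 0.37, -0.602]
contact_force: [0.8, -0.1, 0.2]
gripper_width: 85.4
clock: 1.98
tcp_pos: [609.3, -193.4, 148.7]
tcp_rot: [0.603, -0.371, 0.368, -0.602]
contact_force: [-0.7, 0.3, -0.4]
gripper_width: 85.4
[-0.33  0.48  1.53  0.    1.14  0.77] [-0.05314345  0.01786361  0.02381173]
```

View pics/scene1.png

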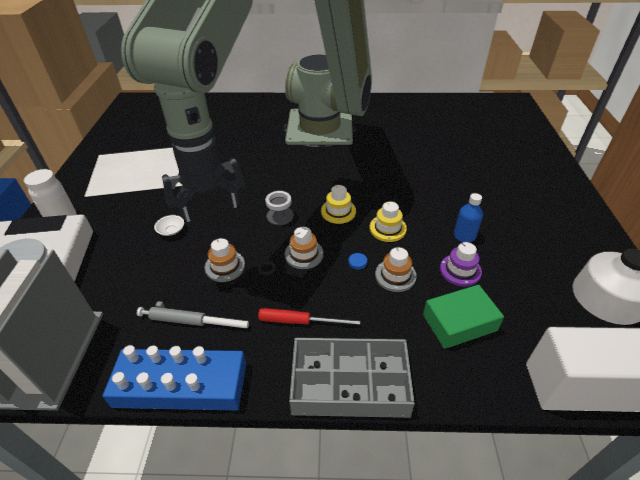

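The gripper hovers over the right amber jar, with its tips at about (186,215) and (235,205) in the scene view. It has a clear way down.

```bash
python3 -m jog '[[1,0,0,-0.9,0,0,0],[1,0,0,-0.9,0,0,0],[1,0,0,-0.9,0,0,0],[1,0,0,-0.9,0,0,0],[1,0,0,-0.16,0,0,0]]' 20
python3 -m jog '[[0,0,0,0,0,0,0],[-0.1,0,0,0,0,0,0],[-0.1,0,0,0,0,0,0]]'
python3 - <<'E'
from h import *
o=manip.get_obs();print(o["gripper_width"],o["ft_torque"],o["contact_force"])
E
```

```text
clock: 2.7
tcp_pos: [607.9, -196.0, 56.8]
tcp_rot: [0.602, -0.372, 0.37, -0.602]
contact_force: [-0.1, -0.8, 0.7]
gripper_width: 85.2
clock: 3.08
tcp_pos: [609.6, -195.2, 58.4]
tcp_rot: [-0.602, 0.37, -0.371, 0.602]
contact_force: [0.6, 0.9, 1.4]
gripper_width: 38.6
38.59478390554694 [ 0.10154031 -0.019424   -0.00753582] [0.5591583  0.86670451 1.3750416 ]
```

```bash
python3 -m jog '[[-0.2,0,0,0,0,0,0],[-0.5,0,0,0,0,0,0],[-0.5,0,0,0,0,0,0]]' 20
python3 - <<'E'
from h import *
for i in range(3):
    o=manip.get_obs();print(o["gripper_width"],o["ft_torque"].round(3),o["contact_force"].round(2),o["tcp_pos"].round(1))
p,d=manip.snapshot("scene"); cv2.imwrite("pics/scene2.png",cv2.resize(p[180:300,140:340],None,fx=4,fy=4,interpolation=cv2.INTER_CUBIC)[:,:,::-1])
E
```

```text
clock: 3.45
tcp_pos: [609.0, -194.2, 58.4]
tcp_rot: [-0.602, 0.371, -0.37, 0.603]
contact_force: [-1.5, 4.6, 5.5]
gripper_width: 35.1
35.14358968583699 [0.614 0.383 0.022] [-1.46  4.55  5.46] [ 609.  -194.2   58.4]
35.14358968583699 [0.614 0.383 0.022] [-1.46  4.55  5.46] [ 609.  -194.2   58.4]
35.14358968583699 [0.614 0.383 0.022] [-1.46  4.55  5.46] [ 609.  -194.2   58.4]
```

View pics/scene2.png

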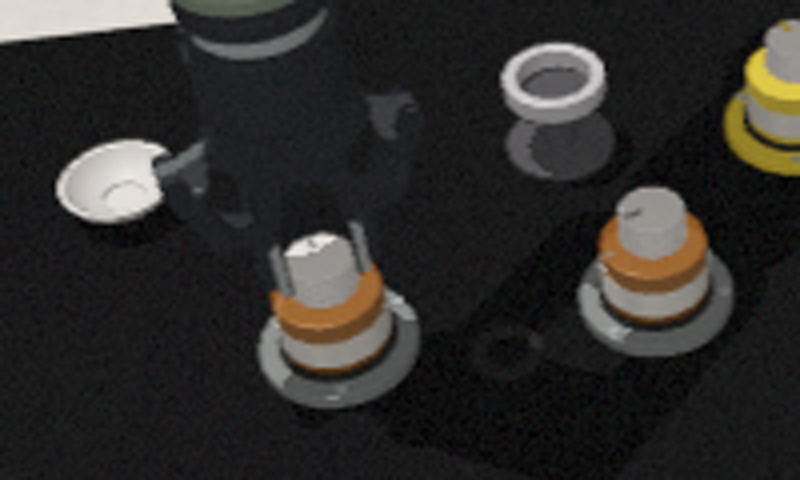

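Both pads hold the cap of the right jar. In the crop they sit at (280,270) and (362,247), either side of the cap. Now a careful twist.

```bash
python3 -m jog '[[-0.5,0,0,0,0,0,0.12],[-0.5,0,0,0,0,0,0.12],[-0.5,0,0,0,0,0,0]]' 
python3 -c "
from h import *
o=manip.get_obs();print(o['gripper_width'],o['ft_torque'].round(3),o['contact_force'].round(2),o['joint_positions'].round(4),R.from_quat(o['tcp_rot']).as_matrix()[:2,0])"
python3 -m jog '[[-0.5,0,0,0,0,0,0.12],[-0.5,0,0,0,0,0,0.12],[-0.5,0,0,0,0,0,0]]' 
python3 -c "
from h import *
o=manip.get_obs();print(o['gripper_width'],o['ft_torque'].round(3),o['contact_force'].round(2),o['joint_positions'].round(4),R.from_quat(o['tcp_rot']).as_matrix()[:2,0])"
```

```text
clock: 3.88
tcp_pos: [609.0, -194.2, 58.4]
tcp_rot: [-0.61, 0.358, -0.358, 0.61]
contact_force: [-3.0, 3.9, 5.3]
gripper_width: 35.4
35.358641700611805 [ 0.59   0.399 -0.051] [-2.98  3.88  5.29] [-3.2730e-01  5.6270e-01  1.6323e+00  1.4000e-03  9.4730e-01  7.3320e-01] [ 0.48768699 -0.87301765]
clock: 4.25
tcp_pos: [609.1, -194.3, 58.4]
tcp_rot: [-0.617, 0.345, -0.345, 0.618]
contact_force: [-2.5, 4.1, 5.3]
gripper_width: 35.0
34.994919660057846 [ 0.542  0.358 -0.189] [-2.53  4.11  5.33] [-3.2740e-01  5.6270e-01  1.6322e+00  1.5000e-03  9.4720e-01  6.9150e-01] [ 0.52354858 -0.85199501]
```

```bash
python3 -m jog '[[-0.5,0,0,0,0,0,0]]' >/dev/null
python3 -c "
from h import *
o=manip.get_obs();print(o['gripper_width'],o['ft_torque'].round(3),o['contact_force'].round(2))"
python3 -m jog '[[-0.5,0,0,0,0,0,0]]' >/dev/null
python3 -c "
from h import *
o=manip.get_obs();print(o['gripper_width'],o['ft_torque'].round(3),o['contact_force'].round(2))"
```

```text
34.68493726497035 [ 0.573  0.387 -0.163] [-1.41  2.76  6.07]
34.83526885831682 [ 0.537  0.354 -0.145] [-2.52  3.22  5.64]
```

At 4.8° the torque is about 0.17 N m, which is what the nest's stiffness gives (0.084 rad / 0.5), so this cap is tight. I'll turn it back and release.

```bash
python3 -m jog '[[-0.5,0,0,0,0,0,-0.24],[-0.5,0,0,0,0,0,-0.24],[0.2,0,0,0,0,0,0],[0.6,0,0,0,0,0,0],[0.8,0,0,0,0,0,0]]' 
python3 -m jog '[[1,0,0,1,0,0,0],[1,0,0,1,0,0,0],[1,-0.4,1,1,0,0,0],[1,-0.4,1,0.5,0,0,0],[1,-0.4,1,0,0,0,0]]'
python3 -m jog '[[1,-0.4,1,0,0,0,0],[1,-0.0,1,0,0,0,0],[1,0,1,0,0,0,0],[1,0,1,0,0,0,0],[1,0,0,0,0,0,0]]'
```

```text
clock: 5.12
tcp_pos: [609.4, -195.4, 57.2]
tcp_rot: [0.602, -0.37, 0.371, -0.602]
contact_force: [0.4, 0.7, -0.3]
gripper_width: 76.9
clock: 5.75
tcp_pos: [579.0, -118.9, 145.4]
tcp_rot: [-0.602, 0.37, -0.371, 0.602]
contact_force: [0.0, 0.5, -0.6]
gripper_width: 85.2
clock: 6.38
tcp_pos: [568.0, -18.1, 143.7]
tcp_rot: [0.603, -0.37, 0.369, -0.602]
contact_force: [0.3, -0.4, -0.3]
gripper_width: 85.5
```

```bash
python3 -m jog '[[1,0.08,-0.08,-0.9,0,0,0],[1,0,0,-0.9,0,0,0],[1,0,0,-0.9,0,0,0],[1,0,0,-0.75,0,0,0],[0.2,0,0,0,0,0,0]]' 20
python3 -m jog '[[-0.1,0,0,0,0,0,0],[-0.1,0,0,0,0,0,0],[-0.2,0,0,0,0,0,0],[-0.5,0,0,0,0,0,0],[-0.5,0,0,0,0,0,0]]' 
python3 -c "
from h import *
o=manip.get_obs();print(o['gripper_width'],o['ft_torque'].round(3),o['contact_force'].round(2))"
python3 -m jog '[[-0.5,0,0,0,0,0,0]]' >/dev/null
python3 -c "
from h import *
o=manip.get_obs();print(o['gripper_width'],o['ft_torque'].round(3),o['contact_force'].round(2))
p,d=manip.snapshot('scene'); cv2.imwrite('pics/scene3.png',cv2.resize(p[160:300,200:400],None,fx=4,fy=4,interpolation=cv2.INTER_CUBIC)[:,:,::-1])"
```

```text
clock: 7.0
tcp_pos: [569.5, -22.5, 56.7]
tcp_rot: [0.603, -0.372, 0.369, -0.601]
contact_force: [-0.2, -0.1, 0.6]
gripper_width: 69.8
clock: 7.62
tcp_pos: [570.0, -19.4, 60.2]
tcp_rot: [-0.601, 0.373, -0.37, 0.603]
contact_force: [-4.8, 9.8, 6.7]
gripper_width: 34.6
34.599456900429686 [ 1.84   0.871 -0.067] [-4.81  9.79  6.66]
35.38392626832164 [ 1.747  0.845 -0.04 ] [-4.65  9.56  7.31]
```

View pics/scene3.png

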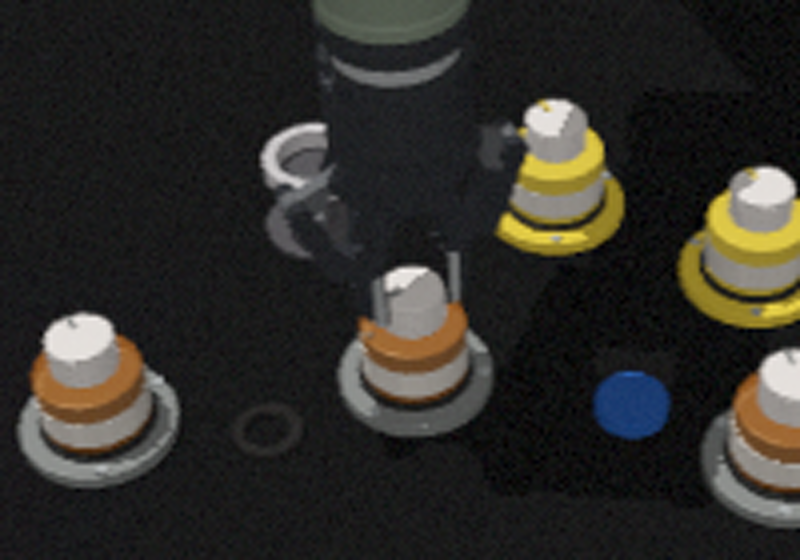

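The pads sit either side of the middle jar's cap at (380,300) and (455,275), with 10 N sideways. I'll centre the gripper a little, then twist.

```bash
python3 -m jog '[[-0.5,-0.03,0.06,0,0,0,0],[-0.5,0,0,0,0,0,0],[-0.5,0,0,0,0,0,0]]'
cat > r.py <<'E'
from h import *
o=manip.get_obs();x=R.from_quat(o['tcp_rot']).as_matrix()[:2,0]
print(round(o['gripper_width'],1),o['ft_torque'].round(3),o['contact_force'].round(2),o['joint_positions'].round(3),np.degrees(np.arctan2(x[1],x[0])).round(2))
E
python3 r.py
python3 -m jog '[[-0.5,0,0,0,0,0,0.12],[-0.5,0,0,0,0,0,0.12],[-0.5,0,0,0,0,0,0]]' >/dev/null; python3 r.py
python3 -m jog '[[-0.5,0,0,0,0,0,0.12],[-0.5,0,0,0,0,0,0.12],[-0.5,0,0,0,0,0,0]]' >/dev/null; python3 r.py
python3 -m jog '[[-0.5,0,0,0,0,0,0]]' >/dev/null; python3 r.py
```

```text
clock: 8.18
tcp_pos: [570.0, -19.2, 60.2]
tcp_rot: [-0.601, 0.371, -0.37, 0.603]
contact_force: [-3.6, 4.7, 5.9]
gripper_width: 35.1
35.1 [ 1.02   0.606 -0.064] [-3.59  4.66  5.9 ] [-0.055  0.471  1.803  0.003  0.867  1.047] -63.25
34.9 [ 1.     0.586 -0.054] [-3.64  5.37  6.87] [-0.055  0.471  1.803  0.003  0.867  1.005] -60.87
34.8 [ 0.981  0.614 -0.054] [-3.33  6.04  6.44] [-0.055  0.471  1.803  0.003  0.867  0.963] -58.47
35.1 [ 0.994  0.657 -0.111] [-3.12  5.16  5.5 ] [-0.055  0.471  1.803  0.003  0.867  0.963] -58.47
```

```bash
python3 -m jog '[[-0.5,0,0,0,0,0,0.1],[-0.5,0,0,0,0,0,0.1],[-0.5,0,0,0,0,0,0]]' >/dev/null; python3 r.py
python3 -m jog '[[-0.5,0,0,0,0,0,0]]' >/dev/null; python3 r.py
python3 -m jog '[[-0.5,0,0,0,0,0,0]]' >/dev/null; python3 r.py
```

```text
34.8 [ 1.047  0.657 -0.087] [-3.52  4.42  5.27] [-0.055  0.471  1.803  0.003  0.867  0.928] -56.47
35.2 [ 1.025  0.66  -0.031] [-3.68  5.33  6.07] [-0.055  0.471  1.803  0.003  0.867  0.928] -56.47
34.9 [ 1.06e+00  6.36e-01 -1.00e-03] [-3.8   4.93  6.8 ] [-0.055  0.471  1.803  0.003  0.867  0.928] -56.47
```

The middle cap gives: at 6.8° the torque is still about 0.05 N m. A tight cap would show 0.24. I'll turn it on to about an eighth of a turn.

```bash
python3 -m jog '[[-0.5,0,0,0,0,0,0.4],[-0.5,0,0,0,0,0,0.4],[-0.5,0,0,0,0,0,0]]' >/dev/null; python3 r.py
python3 -m jog '[[-0.5,0,0,0,0,0,0.6],[-0.5,0,0,0,0,0,0.6],[-0.5,0,0,0,0,0,0.6],[-0.5,0,0,0,0,0,0.6],[-0.5,0,0,0,0,0,0.6]]' >/dev/null; python3 r.py
python3 -m jog '[[-0.5,0,0,0,0,0,0],[-0.5,0,0,0,0,0,0]]' ; python3 r.py
python3 -c "
from h import *
p,d=manip.snapshot('scene'); cv2.imwrite('pics/scene4.png',cv2.resize(p[160:300,200:400],None,fx=4,fy=4,interpolation=cv2.INTER_CUBIC)[:,:,::-1])"
```

```text
35.1 [ 1.004  0.732 -0.06 ] [-3.97  6.36  6.5 ] [-0.055  0.471  1.803  0.003  0.867  0.788] -48.45
35.2 [ 0.901  0.763 -0.109] [-3.   4.9  7.1] [-0.055  0.471  1.803  0.003  0.868  0.261] -18.27
clock: 10.92
tcp_pos: [569.8, -19.2, 60.2]
tcp_rot: [-0.697, 0.114, -0.113, 0.699]
contact_force: [-2.9, 5.8, 6.2]
gripper_width: 34.8
34.8 [ 1.026  0.719 -0.066] [-2.85  5.83  6.23] [-0.055  0.471  1.804  0.003  0.868  0.265] -18.47
```

View pics/scene4.png

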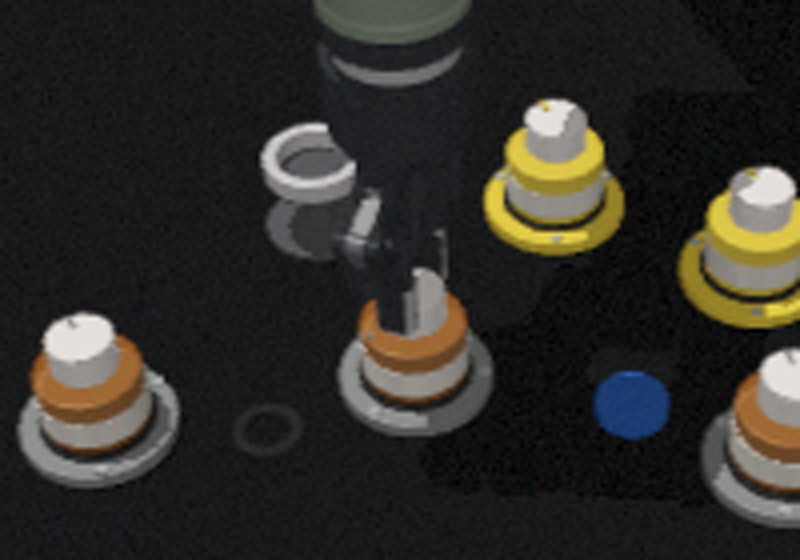

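The jaws have turned 45° and the jar has not moved visibly. I'll release, lift and look at the mark.

```bash
python3 -m jog '[[0.2,0,0,0,0,0,0],[0.6,0,0,0,0,0,0],[1,0,0,0,0,0,0],[1,0,0,1,0,0,0],[1,0,0,1,0,0,0]]' 
python3 -m jog '[[1,0,0,1,0,0,0],[1,-1,-0.5,1,0,0,0],[1,-1,-0.5,0,0,0,0],[1,-1,-0.5,0,0,0,0],[1,-1,-0.5,0,0,0,0]]'
python3 -m jog '[[1,-1,-0.5,0,0,0,0],[1,0,0,0,0,0,0]]'
python3 r.py
python3 -c "
from h import *
p,d=manip.snapshot('top'); cv2.imwrite('pics/top5.png',cv2.resize(p[190:340,210:480],None,fx=2.95,fy=2.95,interpolation=cv2.INTER_CUBIC)[:,:,::-1])
p,d=manip.snapshot('scene'); cv2.imwrite('pics/scene5.png',cv2.resize(p[160:300,200:400],None,fx=4,fy=4,interpolation=cv2.INTER_CUBIC)[:,:,::-1])"
```

```text
clock: 11.6
tcp_pos: [570.4, -20.9, 108.8]
tcp_rot: [0.698, -0.113, 0.113, -0.698]
contact_force: [0.7, 1.3, 0.4]
gripper_width: 85.6
clock: 12.22
tcp_pos: [469.8, -71.3, 158.7]
tcp_rot: [0.698, -0.113, 0.113, -0.698]
contact_force: [0.0, -0.4, -0.1]
gripper_width: 85.4
clock: 12.48
tcp_pos: [444.2, -83.7, 158.7]
tcp_rot: [0.698, -0.114, 0.114, -0.698]
contact_force: [0.1, 0.9, -0.6]
gripper_width: 85.4
85.4 [-0.011 -0.006 -0.014] [ 0.07  0.92 -0.63] [-0.212  0.192  1.943 -0.     1.007  0.111] -18.5
```

View pics/scene5.png

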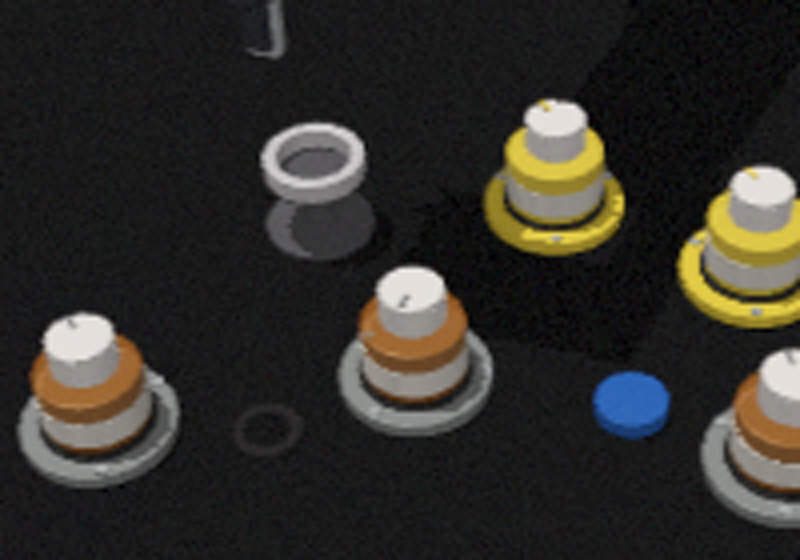

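View pics/top5.png

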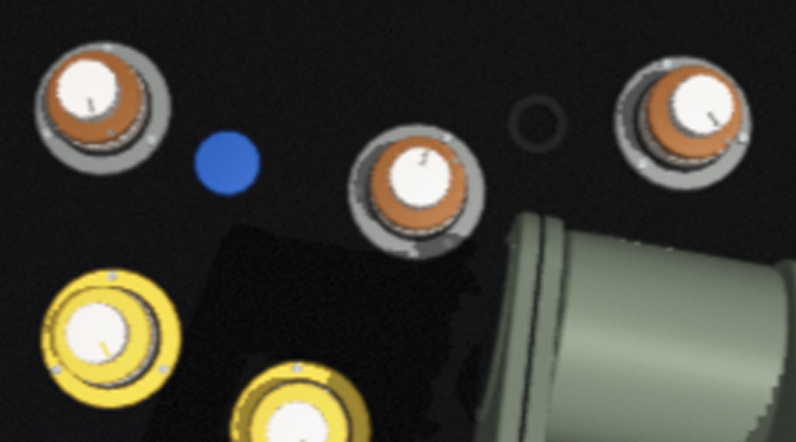

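The mark of the middle cap (crop: centre (420,177), mark end now (425,155), earlier (437,165)) has turned about 45°. The pips and the other caps look unchanged. Now the ring: the scene crop shows it flat on its stand at (313,155), free all round.

```bash
python3 -m jog '[[1,-0.28,-0.16,-1,0,0,0],[1,0,0,-1,0,0,0],[1,0,0,-1,0,0,0],[1,0,0,0,0,0,0],[1,0,0,0,0,0,0]]' 20
python3 r.py
python3 -c "
from h import *
p,d=manip.snapshot('scene'); cv2.imwrite('pics/scene6.png',cv2.resize(p[160:300,200:400],None,fx=4,fy=4,interpolation=cv2.INTER_CUBIC)[:,:,::-1])"
```

```text
clock: 13.2
tcp_pos: [439.8, -87.2, 84.2]
tcp_rot: [0.698, -0.112, 0.113, -0.698]
contact_force: [0.4, -0.3, 0.4]
gripper_width: 85.3
85.3 [-0.021 -0.011 -0.033] [ 0.42 -0.31  0.41] [-0.221  0.28   2.054  0.     0.806  0.099] -18.37
```

View pics/scene6.png

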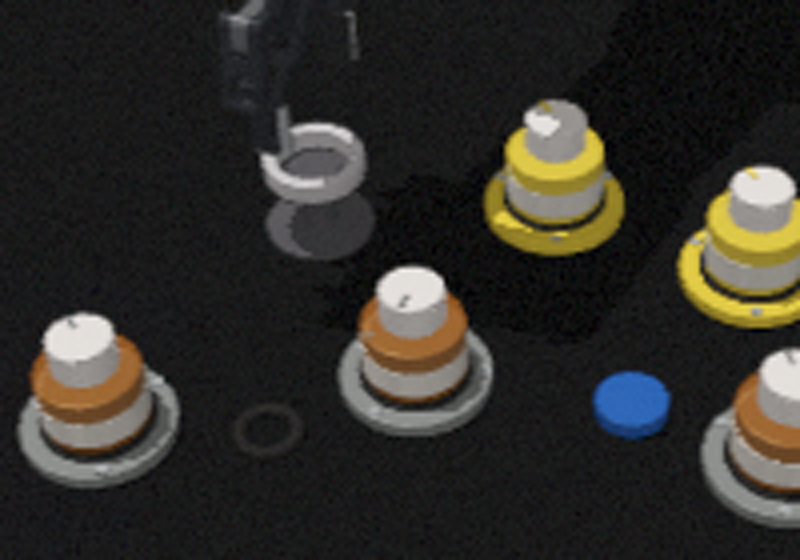

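```bash
python3 -c "
from h import *
for s in(43,-43):
  q=proj('scene',(439.8+.949*s,-87.2-.316*s,97)); print((q-[200,160])*4)"
python3 -m jog '[[1,-0.06,-0.02,-0.8,0,0,0],[1,0,0,-0.8,0,0,0],[1,0,0,-0.1,0,0,0],[0.6,0,0,0,0,0,0]]'
python3 r.py
python3 -c "
from h import *
p,d=manip.snapshot('scene'); cv2.imwrite('pics/scene7.png',cv2.resize(p[160:260,200:350],None,fx=5,fy=5,interpolation=cv2.INTER_CUBIC)[:,:,::-1])"
```

```text
[273.94023524 145.16685322]
[334.01442683  60.5092284 ]
clock: 13.75
tcp_pos: [437.9, -87.9, 41.9]
tcp_rot: [0.698, -0.112, 0.114, -0.698]
contact_force: [0.0, 0.4, 0.4]
gripper_width: 70.0
70.0 [ 0.     0.04  -0.016] [0.03 0.43 0.43] [-0.224  0.344  2.106  0.     0.69   0.097] -18.4
```

View pics/scene7.png

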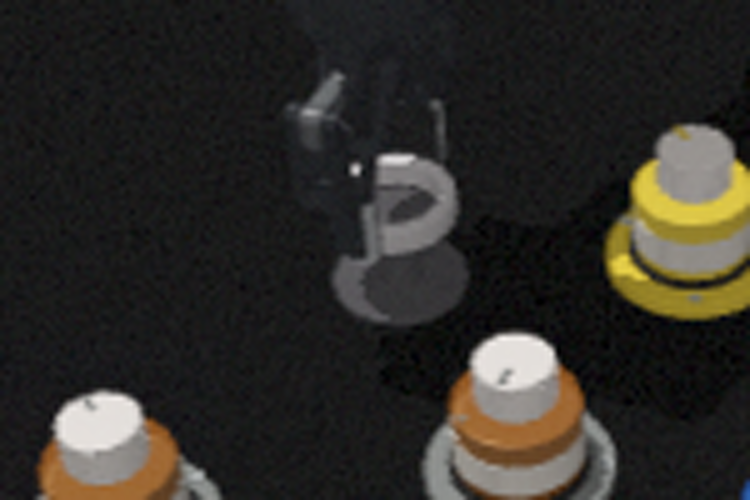

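```bash
python3 -c "
from h import *
for z in(44,48,52): print(z,(proj('scene',(471+.316*11,-99+.949*11,z))-[200,160])*5,(proj('scene',(471-.316*11,-99-.949*11,z))-[200,160])*5)"
python3 -m jog '[[0.45,0,0,0,0,0,0],[0.3,0,0,0,0,0,0],[0.2,0,0,0,0,0,0],[0.2,0,0,0,0,0,0]]' 20
python3 r.py
```

```text
44 [380.4100402  260.17512638] [338.53444211 250.35036301]
48 [379.67995677 253.82792034] [337.69640805 244.01098549]
52 [378.94594091 247.44652649] [336.85388441 237.63764611]
clock: 14.3
tcp_pos: [437.8, -87.9, 42.4]
tcp_rot: [0.698, -0.112, 0.114, -0.698]
contact_force: [-1.0, 0.4, 4.9]
gripper_width: 61.7
61.7 [ 0.095  0.214 -0.024] [-0.97  0.43  4.91] [-0.224  0.343  2.106  0.     0.69   0.097] -18.4
```

```bash
python3 -m jog '[[0.1,0,0,0,0,0,0],[0,0,0,0.3,0,0,0],[0,0,0,0.8,0,0,0],[0,0,0,1,0,0,0],[0,0,0,0,0,0,0]]' 25
python3 r.py
python3 -c "
from h import *
p,d=manip.snapshot('scene'); cv2.imwrite('pics/scene8.png',cv2.resize(p[140:260,200:350],None,fx=5,fy=5,interpolation=cv2.INTER_CUBIC)[:,:,::-1])"
```

```text
clock: 14.92
tcp_pos: [438.6, -88.1, 95.5]
tcp_rot: [0.698, -0.111, 0.115, -0.698]
contact_force: [0.2, -0.4, 0.1]
gripper_width: 61.5
61.5 [ 0.035  0.025 -0.019] [ 0.16 -0.37  0.07] [-0.224  0.261  2.044 -0.     0.831  0.097] -18.4
```

View pics/scene8.png

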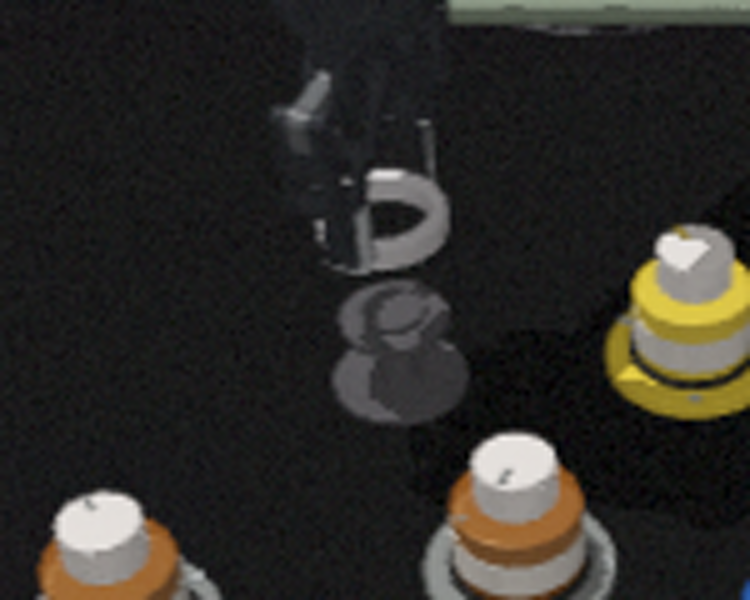

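The ring is lifted level at (385,220), clear of its stand, and the boss is visible at (405,310). Carry it over the middle jar.

```bash
python3 -m jog '[[0,0.8,0.42,0.3,0,0,0],[0,0.9,0.46,0,0,0,0],[0,0.9,0.46,0,0,0,0],[0,0.9,0.46,0,0,0,0],[0,0.9,0.46,0,0,0,0]]'
python3 -m jog '[[0,0.88,0.46,0,0,0,0],[0,0,0,0,0,0,0],[0,0,0,0,0,0,0]]'
python3 r.py
python3 -c "
from h import *
p,d=manip.snapshot('scene'); cv2.imwrite('pics/scene9.png',cv2.resize(p[140:300,200:400],None,fx=4,fy=3.75,interpolation=cv2.INTER_CUBIC)[:,:,::-1])"
```

```text
clock: 15.6
tcp_pos: [546.9, -30.7, 99.8]
tcp_rot: [0.698, -0.114, 0.112, -0.698]
contact_force: [0.2, -0.3, -0.7]
gripper_width: 61.7
clock: 15.98
tcp_pos: [567.7, -19.9, 100.1]
tcp_rot: [0.698, -0.114, 0.112, -0.698]
contact_force: [0.0, -0.3, -0.6]
gripper_width: 60.9
60.9 [ 0.046  0.003 -0.034] [ 0.02 -0.3  -0.63] [-0.055  0.423  1.764 -0.     0.958  0.266] -18.39
```

View pics/scene9.png

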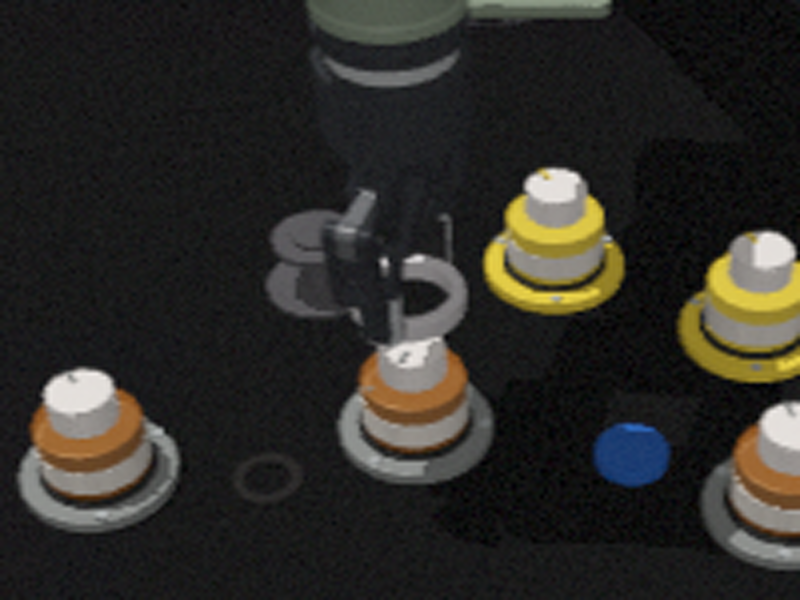

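```bash
python3 -m jog '[[0,0.08,0.02,-0.5,0,0,0],[0,0,0,-0.4,0,0,0],[0,0,0,0,0,0,0],[0,0,0,0,0,0,0]]'
python3 r.py
python3 -c "
from h import *
p,d=manip.snapshot('scene'); cv2.imwrite('pics/scene10.png',cv2.resize(p[160:280,230:370],None,fx=5,fy=5,interpolation=cv2.INTER_CUBIC)[:,:,::-1])"
```

```text
clock: 16.52
tcp_pos: [571.0, -19.3, 78.5]
tcp_rot: [0.698, -0.113, 0.113, -0.698]
contact_force: [-0.3, 0.3, -0.9]
gripper_width: 61.4
61.4 [0.019 0.003 0.005] [-0.34  0.35 -0.89] [-0.054  0.451  1.782 -0.     0.909  0.267] -18.4
```

View pics/scene10.png

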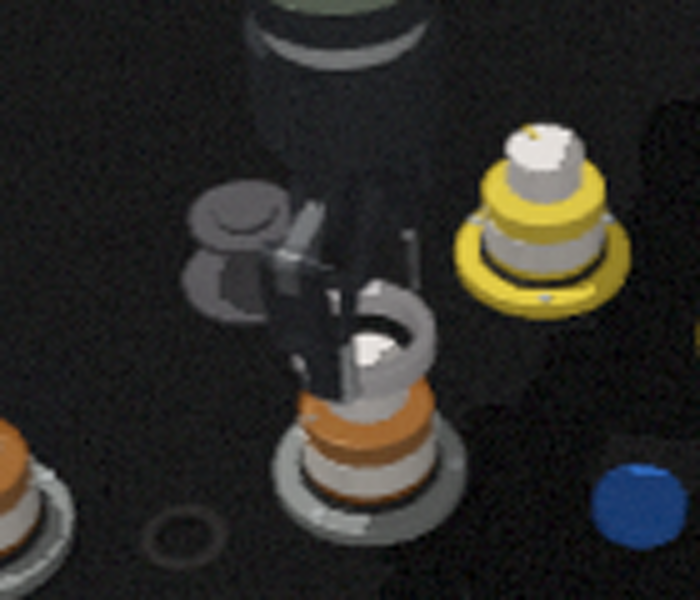

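The ring (center about 365,340) hangs over the cap, which shows through its hole, and the jar's axis is at column 368. So it is aligned, and I'll lower it.

```bash
python3 -m jog '[[0,0,0,-0.4,0,0,0],[0,0,0,-0.3,0,0,0],[0,0,0,0,0,0,0]]'; python3 r.py
python3 -m jog '[[0,0,0,-0.3,0,0,0],[0,0,0,-0.1,0,0,0],[0,0,0,0,0,0,0]]'; python3 r.py
```

```text
clock: 16.95
tcp_pos: [570.3, -19.2, 60.1]
tcp_rot: [0.698, -0.114, 0.112, -0.698]
contact_force: [-0.8, -0.1, 0.3]
gripper_width: 61.7
61.7 [-0.039  0.027  0.009] [-0.84 -0.13  0.35] [-0.054  0.473  1.801 -0.     0.87   0.267] -18.39
clock: 17.32
tcp_pos: [570.9, -19.2, 50.8]
tcp_rot: [0.698, -0.113, 0.113, -0.698]
contact_force: [-0.4, 0.3, -0.4]
gripper_width: 61.5
61.5 [ 0.008  0.001 -0.006] [-0.36  0.3  -0.37] [-0.054  0.484  1.81  -0.     0.848  0.267] -18.4
```

```bash
python3 -m jog '[[0,0,0,-0.1,0,0,0],[0,0,0,0,0,0,0]]'; python3 r.py
python3 -c "
from h import *
p,d=manip.snapshot('scene'); cv2.imwrite('pics/scene11.png',cv2.resize(p[160:280,230:370],None,fx=5,fy=5,interpolation=cv2.INTER_CUBIC)[:,:,::-1])"
```

```text
clock: 17.58
tcp_pos: [571.0, -19.2, 48.5]
tcp_rot: [0.698, -0.113, 0.113, -0.698]
contact_force: [0.8, 0.6, -0.4]
gripper_width: 61.6
61.6 [-0.032  0.011 -0.005] [ 0.76  0.56 -0.44] [-0.054  0.487  1.813 -0.     0.842  0.267] -18.4
```

View pics/scene11.png

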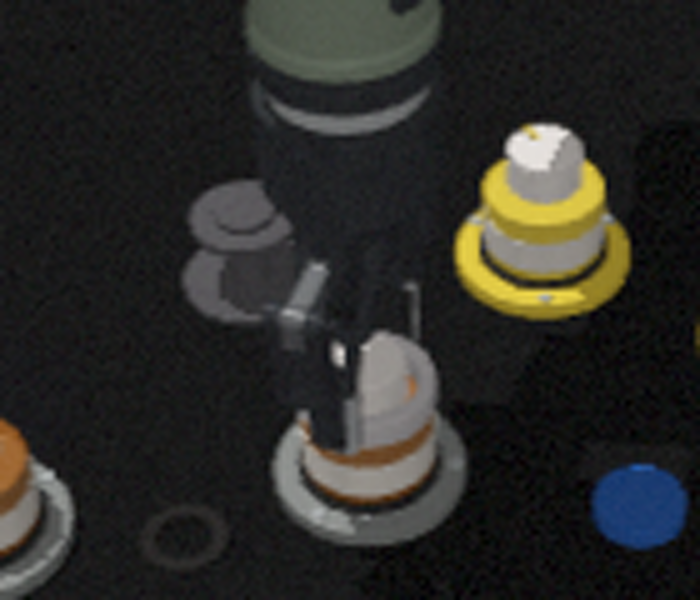

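The ring is around the cap, just above the shoulder at (380,400), and there is no contact force yet. I'll open slowly and then lift.

```bash
python3 -m jog '[[0.5,0,0,0,0,0,0],[0.6,0,0,0,0,0,0],[0.8,0,0,0,0,0,0],[1,0,0,0,0,0,0],[1,0,0,0,0,0,0]]'; python3 r.py
python3 -m jog '[[1,0,0,0.6,0,0,0],[1,0,0,1,0,0,0],[1,0,0,1,0,0,0],[1,0,0,1,0,0,0],[1,-1,-1,1,0,0,0]]'
python3 -m jog '[[1,-1,-1,0,0,0,0],[1,-1,-1,0,0,0,0],[1,-1,-1,0,0,0,0],[1,-1,-1,0,0,0,0],[1,-1,-1,0,0,0,0]]'
python3 -m jog '[[1,-1,-0.5,0,0,0,0],[1,-1,-0.5,0,0,0,0],[1,0,0,0,0,0,0],[1,0,0,0,0,0,0]]'
python3 -c "
from h import *
p,d=manip.snapshot('top'); np.save('pics/top12.npy',p); cv2.imwrite('pics/top12.png',cv2.resize(p[190:340,210:480],None,fx=2.95,fy=2.95,interpolation=cv2.INTER_CUBIC)[:,:,::-1])
p,d=manip.snapshot('scene'); np.save('pics/scene12.npy',p);cv2.imwrite('pics/scene12.png',cv2.resize(p[160:300,200:400],None,fx=4,fy=4,interpolation=cv2.INTER_CUBIC)[:,:,::-1])"
```

```text
clock: 18.25
tcp_pos: [571.0, -19.2, 48.6]
tcp_rot: [0.698, -0.113, 0.113, -0.698]
contact_force: [0.5, -0.3, 0.9]
gripper_width: 85.4
85.4 [ 0.03  -0.075 -0.015] [ 0.53 -0.32  0.95] [-0.054  0.487  1.813 -0.     0.842  0.267] -18.4
clock: 18.88
tcp_pos: [547.4, -43.7, 165.6]
tcp_rot: [-0.698, 0.111, -0.113, 0.698]
contact_force: [-0.6, -1.0, 0.1]
gripper_width: 85.4
clock: 19.5
tcp_pos: [420.4, -170.1, 164.7]
tcp_rot: [0.698, -0.112, 0.114, -0.698]
contact_force: [-0.3, -0.0, -0.2]
gripper_width: 85.7
clock: 20.0
tcp_pos: [371.9, -194.3, 164.3]
tcp_rot: [0.698, -0.112, 0.114, -0.698]
contact_force: [0.1, 0.3, 0.6]
gripper_width: 85.6
```

View pics/scene12.png

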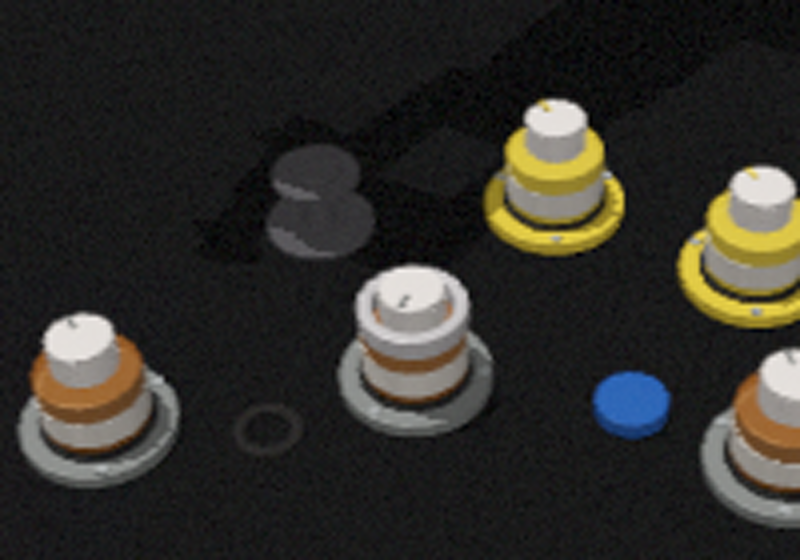

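View pics/top12.png

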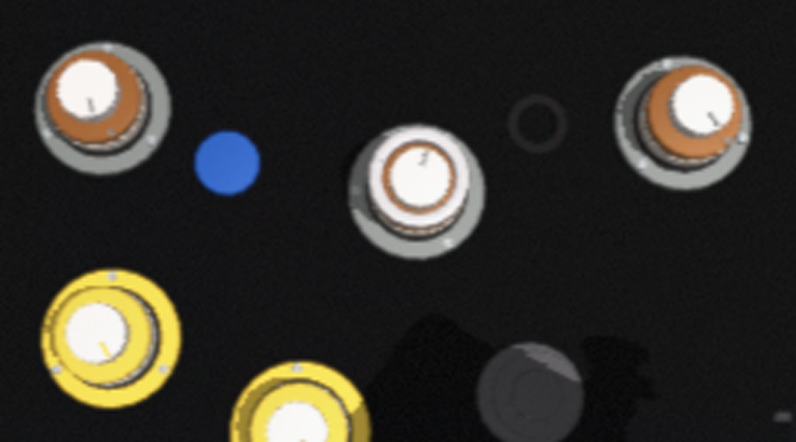

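The ring lies flat and concentric around the turned middle cap: top crop ring (419,177), cap (420,176), with an even amber gap. The mark is still turned (end at (425,155)), and everything else is where it was. The arm is clear, so I'm handing the job in.

```bash
python3 -c "
from station import manip
print(manip.get_obs()['dq'].round(3)); print(manip.finish_job())"
```

```text
[ 0.001  0.006  0.004 -0.002  0.001 -0.001]
the job is handed in; nothing more can be done
None
```

The loose cap was the middle one. It is turned about 45°, the ring lies flat on that jar's shoulder around it, and I handed the job in at about 20 s of the 64 s.

- **Right cap, tight:** at 4.8° the torque was about 0.17 N m, which matches the nest's stiffness. I turned it back and let go.
- **Middle cap, loose:** the torque stayed at roughly 0.1 N m or less (readings scatter by about 0.05). The top view shows its mark still turned.
- **Left cap:** not tried, because the loose one had already been found.
- **Final pictures:** the ring is level and even around the cap. The neighbouring jars and the bystanders in the enlarged crops look unmoved, and the arm was clear and at rest. I did not look again at the bystanders outside those crops, but the arm met no unexpected force on the way.
- **Checks that disagreed:** the first position estimates from the two cameras differed by about 4 mm along x, because the scene view also saw the sides of the caps. I used the top view, and the grasps agreed with it. When I first gripped the middle cap there was about 10 N sideways, so I shifted the gripper and halved that before twisting.

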